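# Find the reagent bottle full of steel shot and put it in the tray

## Task

Three identical cream reagent bottles with red caps stand on the cabinet; one is full of steel shot and the other two are empty. Find the full one by lifting them to feel their weight, and stand it upright in the grey tray. Leave the two empty bottles standing where they were, and do not drop a bottle or knock one over.

Things in the scene. Friction and masses are not known exactly. Their poses are not given: they have to be found in the camera images.
- bottle_a_mid (a point): One of three closed plastic reagent bottles that look exactly alike: cream body with a printed label, narrower red screw cap, 86 mm tall over all; the straight round body is 40 mm in diameter. Two of the three are empty (about 40 to 65 g) and one is full of steel shot (about 300 to 400 g); where the full one stands changes and can only be felt by lifting. This point is on its axis at half height, 43 mm above its foot; its z axis points up the bottle.
- bottle_b_mid (a point): Another of the three closed plastic reagent bottles that look exactly alike: cream body with a printed label, narrower red screw cap, 86 mm tall over all; the straight round body is 40 mm in diameter. Weight: see the first bottle. This point is on its axis at half height, 43 mm above its foot; its z axis points up the bottle.
- bottle_c_mid (a point): The last of the three closed plastic reagent bottles that look exactly alike: cream body with a printed label, narrower red screw cap, 86 mm tall over all; the straight round body is 40 mm in diameter. Weight: see the first bottle. This point is on its axis at half height, 43 mm above its foot; its z axis points up the bottle.
- tray: Shallow open grey plastic tray that stands fast on the cabinet top, 90 mm along its x and 80 mm along its y, walls 16 mm high with a 5 mm rolled rim (top at 18.5 mm), flat floor 3 mm thick, 84 x 74 mm inside. Origin at the centre of its underside, on the cabinet top (z = 0); z up.

How it is judged (in metres and radians):
On the way:
1. a bottle is lifted clear of the cabinet top (by 15 mm or more) (height (world z) of any of bottle_a_mid, bottle_b_mid, bottle_c_mid above 0.058 m), for 0.2 s.
At the end, for the whole second after the job is handed in: The full bottle (it presses on the tray with more than 1.5 N) stands in the tray, its axis within 27 mm of the tray's centre along the tray's length and 22 mm across it; the other two stand within 30 mm of where they started; all three are upright within 7 degrees and at rest (((x of bottle_a_mid in the frame of tray between -0.027 and 0.027 m and y of bottle_a_mid in the frame of tray between -0.022 and 0.022 m and contact force between bottle_a and tray above 1.5 N and distance of each of bottle_b_mid, bottle_c_mid from where it was at the start of the episode below 0.03 m) or (x of bottle_b_mid in the frame of tray between -0.027 and 0.027 m and y of bottle_b_mid in the frame of tray between -0.022 and 0.022 m and contact force between bottle_b and tray above 1.5 N and distance of each of bottle_a_mid, bottle_c_mid from where it was at the start of the episode below 0.03 m) or (x of bottle_c_mid in the frame of tray between -0.027 and 0.027 m and y of bottle_c_mid in the frame of tray between -0.022 and 0.022 m and contact force between bottle_c and tray above 1.5 N and distance of each of bottle_a_mid, bottle_b_mid from where it was at the start of the episode below 0.03 m)) and angle between each of bottle_a_mid, bottle_b_mid, bottle_c_mid's own z axis and vertical below 0.12 rad and linear speed of each of bottle_a, bottle_b, bottle_c below 0.02 m/s); the robot touches nothing.
It fails at once if a bottle is knocked over (leans more than 40 degrees) (angle between any of bottle_a_mid, bottle_b_mid, bottle_c_mid's own z axis and vertical above 0.7 rad).
It fails at once if a bottle is dropped: it falls free of the fingers at more than 0.8 m/s (a fall of more than about 30 mm) ((linear speed of bottle_a above 0.8 m/s and contact force between the fingers and bottle_a below 0.2 N) or (linear speed of bottle_b above 0.8 m/s and contact force between the fingers and bottle_b below 0.2 N) or (linear speed of bottle_c above 0.8 m/s and contact force between the fingers and bottle_c below 0.2 N)).
It also fails if it takes over 64 s, if anything falls off the work surface, if the arm or the gripper's body presses on something with over 40 N, if the wrist force passes 120 N, or if a joint passes its speed limit or range.

## Robot

A 6-joint arm with a two-finger parallel gripper is mounted at the origin on a cart in front of the work surface, level with it; the furniture and walls round the work are solid. World frame = base frame: x ahead of the robot, y to its left, z up, the work surface at z = 0. Lengths are in m, angles in degrees, forces in N, time in s.
With the tool pointing down it reaches from about 0.325 to 0.75 m from the base axis. Payload 7.6 kg.
Tool frame: the origin (TCP) lies midway between the tips of the shut fingers; the grasp point (between the pads) lies 19 mm behind it; z points along the fingers, x is the direction in which the jaws open and shut, and the axes are right-handed (so a half turn about z gives the same grasp; the last joint's range is limited). The gripper opens to 85 mm and grips with 20 to 120 N. Pads are 22 mm wide; open, the fingers measure 114 mm over their backs; the gripper's body (76 mm by 85 mm) begins 54 mm behind the grasp point. The pads swing forward as they close: fully open they stand 13 mm farther back than shut.
Start: joints at [-79.2, 2.991, 80.254, -0, 96.75, -4.028], TCP at [0.134, -0.508, 0.231] pointing down, gripper open.
Joint ranges: [-166.34, 166.34], [-52.06, 124.39], [6.96, 135.62], [-60.46, 240.46], [14.63, 156.25], [-167.68, 167.68]. Speed limits (degrees/s): [147.25, 147.25, 172.46, 180, 180, 180].

## Interface

Orientations are given as [roll, pitch, yaw] about the fixed x, y, z axes, in that order (R = Rz(yaw) Ry(pitch) Rx(roll)).
In Python, from station import sensors, eyes, arm gives the robot as it stands.
- The arm moves only by the tool play_rows, never from a script. Its argument "commands" is a list of rows, each a list of 5 numbers: the shift along the tool's x, y, z in mm, then the turn about the tool's z in rad, then the gripper's target within -1 to 1 (fully open at 1, half-way at 0, shut at -1). A call has 1 to 5 rows; each row shifts and turns the commanded pose from where the row before left it, along the tool's axes as they then stand; what a row does not reach is not made up. A row lasts 1/8 s, in which the tool goes at most 62.5 mm and 10.7 degrees, less where a joint would pass 70% of its speed; a pose out of reach is approached as far as the arm can. A call is refused whole if a number of a shift passes 62.5 or a number of a turn 0.188, either way. A call with a gripper value outside its range is refused whole. The fingers move at their own pace and stop on an object; "grip_force" is the grip in N (left out, the last holds). Time passes only in rows, so rows that do not move let the fingers close. It gives the time, the measured TCP pose, the force and the opening at its end, in the units of the state.
- sensors.get_state(): the state, without advancing time (a new reading comes with each control period).
- eyes.camera(name): name is "scene" or "top" or "wrist"; returns (picture, depth): 384x512x3 uint8, blue, green, red; 384x512 float32, m along the optical axis (not along the pixel's ray), 0 where there is no reading.
- eyes.camera_params(name): a dict with "fx", "fy", "cx", "cy" (pixels), "camera_from_world" (4x4, takes a point from world to camera coordinates). Camera axes: x right, y up, looking along -z (the intrinsics and any distortion apply to the point x, -y, -z); pixel columns grow to the right and rows downward; lengths in m; the calibration is good to about 2 mm. A picture is of the moment at which its call begins: read the wrist's pose just before it. camera_params takes no time and is no camera call; for the wrist camera it gives the pose at the moment of the call.
- arm.sign_off(): hands the job in, once; it reports no verdict.
The state is a dict: "time": time; "qpos": joint angles; "joint_vel": joint speeds; "joint_torque": joint torques, N m; "ee_pos": TCP position; "ee_rot": TCP orientation; "contact_force": force on the tool from outside, world axes, zero at the start; "torque": the same for the moment, N m; "width": finger opening in m.
Only numpy, scipy, OpenCV 4.12 (cv2) and the standard library are available. Lean on these libraries where they do the work, as an engineer would, in place of code of your own. Each camera call takes 0.05 s, during which the arm holds its last target. There are 200 camera calls.

## Working session

There is one attempt and no reset: what is moved stays moved. The work goes in short steps, Python scripts to look and compute and a tool call to move; the robot and the scene stay as the last step left them, time stands still between calls to the robot, and variables do not carry over. Pictures are saved under pics/ and viewed, on a budget of 10 in all, crops included, one or two more only if the job needs it, and the job is handed in when it is done.

Besides the shell and the picture viewer there is one more tool, called after "Call:" as name(argument=value, ...) on one line, values as JSON. play_rows: Moves the arm, as the interface text tells. Its arguments: {"type":"object","properties":{"commands":{"type":"array","items":{"type":"array","items":{"type":"number"}}},"grip_force":{"type":"number"}},"required":["commands"]}

```bash
mkdir -p pics
cat > h.py <<'E'
import numpy as np,cv2
from station import sensors,eyes,arm
def cloud(n):
    im,d=eyes.camera(n);p=eyes.camera_params(n)
    v,u=np.mgrid[:384,:512];T=np.linalg.inv(np.array(p["camera_from_world"]))
    P=np.stack([(u-p["cx"])/p["fx"]*d,-(v-p["cy"])/p["fy"]*d,-d,np.ones_like(d)],-1)@T.T
    return im,d,P[...,:3]
E
python3 - <<'E'
from h import *
print(sensors.get_state())
im,d,P=cloud("top");np.savez("top.npz",im=im,d=d,P=P)
im2,d2,P2=cloud("scene");np.savez("scene.npz",im=im2,d=d2,P=P2)
cv2.imwrite("pics/a.png",cv2.resize(np.vstack([im,im2]),(400*1,600)))
cv2.imwrite("pics/top.png",im)
for nm,i,p,dd in(("top",im,P,d),("scene",im2,P2,d2)):
    print(nm,eyes.camera_params(nm))
    b,g,r=[i[...,k].astype(int) for k in range(3)]
    m=((r>110)&(r>2*g)&(r>2*b)).astype(np.uint8)
    n,l,s,c=cv2.connectedComponentsWithStats(m)
    for k in range(1,n):
        if s[k,4]>15:
            q=p[(l==k)&(dd>0)];print(s[k],c[k],np.median(q,0),q.max(0),q.min(0))
E
```

```text
{'time': 0.0, 'qpos': array([-7.91988707e+01,  3.02845808e+00,  8.03146411e+01,  1.15588565e-03,
        9.67509440e+01, -4.02621826e+00]), 'joint_vel': array([-0.01982609, -0.012456  ,  0.01991836,  0.00671554, -0.07044694,
        0.0343328 ]), 'joint_torque': array([ 1.83246499e-03, -3.81669402e+01, -3.60182726e+01,  3.63933327e-05,
        6.34597120e-03, -1.73190000e-05]), 'ee_pos': array([ 0.13433446, -0.50719622,  0.23044683]), 'ee_rot': array([-1.79992252e+02,  9.37304395e-02, -7.51725111e+01]), 'contact_force': array([-0.33828157,  0.54679335,  0.27767657]), 'torque': array([0.01392778, 0.00847988, 0.03451741]), 'width': 0.08561499279658852}
top {'fx': 354.92796309741396, 'fy': 354.92796309741396, 'cx': 256.7103105652313, 'cy': 189.72089457242572, 'camera_from_world': array([[-0.01577271, -0.99937641, -0.03159136,  0.30385671],
       [ 0.99668596, -0.01823621,  0.07927502, -0.49807333],
       [-0.07980169, -0.03023628,  0.99635207, -0.85459684],
       [ 0.        ,  0.        ,  0.        ,  1.        ]])}
[456 120  12  13 100] [460.45 125.7 ] [ 0.61768684 -0.13300392  0.
[... 1186 characters left out ...]
32695 -0.12043905  0.16747746] [ 0.6022294  -0.33357066  0.0882723 ]
[292 179   8   9  60] [295.1        182.81666667] [0.42672187 0.22038337 0.08363227] [0.50357985 0.2274865  0.08598736] [0.41903462 0.10949347 0.00394227]
[222 185   8   9  53] [225.54716981 188.43396226] [0.53556932 0.34389764 0.08378306] [0.63752154 0.35042474 0.08581368] [ 0.52714458  0.25340579 -0.00169395]
[ 51 202  16  15 162] [ 58.59259259 208.45061728] [ 1.16955073  0.51267212 -0.20332626] [ 1.25090464  0.53389395 -0.17578401] [ 1.14631616  0.47180269 -0.2341773 ]
[272 206   8  10  65] [275.35384615 210.64615385] [0.39794196 0.33410453 0.08410344] [0.40859148 0.33941875 0.08656893] [0.39026766 0.32078816 0.07227627]
```

View pics/top.png

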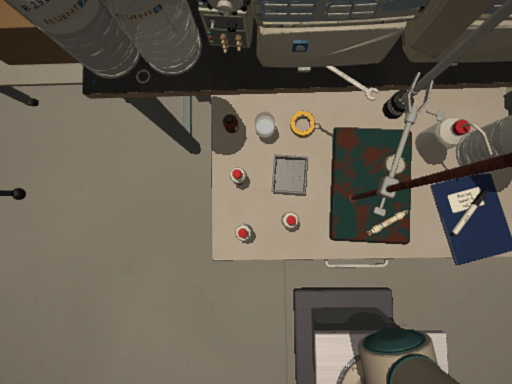

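View pics/a.png

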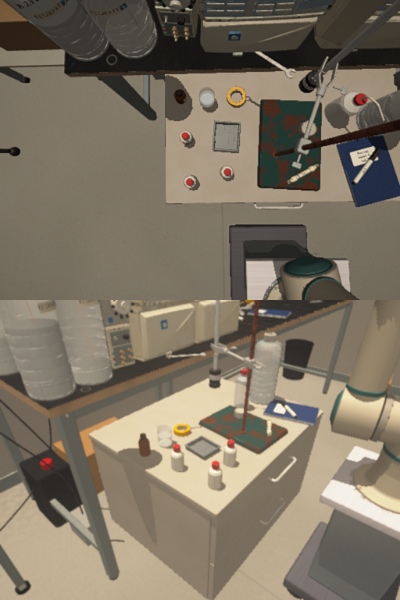

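The top view shows the bottle caps at about (237,175), (291,221) and (243,233), with the tray at (290,175). A clamp stand with a rod is over the green plate, between the arm and the bottles. Next I'll measure the tray and how high the obstacles are along the swing path.

Run:
```python
from h import *
t=np.load("top.npz");s=np.load("scene.npz")
P=np.concatenate([t["P"][t["d"]>0],s["P"][s["d"]>0]])
print("max z by cell; rows x, cols y")
ys=np.arange(-.5,.45,.05);print("      ",*["%4d"%(y*100) for y in ys])
for x in np.arange(.2,.75,.05):
    print("%.2f"%x,*["%4d"%(1000*max([-.01],key=float) if not len(q) else 1000*q.max()) for q in [P[(abs(P[:,0]-x-.025)<.025)&(abs(P[:,1]-y-.025)<.025)][:,2] for y in ys]])
# tray: rim points
for c in (t,s):
    q=c["P"][(c["d"]>0)];q=q[(q[:,2]>.0125)&(q[:,2]<.025)&(abs(q[:,0]-.53)<.07)&(abs(q[:,1]-.215)<.065)]
    print(len(q),cv2.minAreaRect(q[:,:2].astype(np.float32)*1000))
im=t["im"];c=cv2.resize(im[110:250,210:420],None,fx=3.8,fy=3.8,interpolation=cv2.INTER_CUBIC);cv2.imwrite("pics/b.png",c)
# bottle bodies from scene/top
for x,y in((.4275,.2165),(.3995,.3285),(.5375,.341)):
  for c in(t,s):
    q=c["P"][c["d"]>0];q=q[(q[:,2]>.01)&(np.hypot(q[:,0]-x,q[:,1]-y)<.032)]
    from scipy.optimize import least_squares
    b=q[(q[:,2]>.015)&(q[:,2]<.05)]
    r=least_squares(lambda p:np.hypot(b[:,0]-p[0],b[:,1]-p[1])-.02,[x,y],loss="soft_l1",f_scale=.002);print(len(b),r.x.round(4), q[:,2].max())
```

```text
max z by cell; rows x, cols y
        -50  -45  -40  -35  -30  -25  -20  -15  -10   -5    0    4    9   14   19   24   29   34   39
0.20 -521 -522 -521 -521 -522 -520 -520 -523 -521  261  282  263 -522 -523 -521 -523 -521 -522 -522
0.25 -526 -524 -523 -520 -523 -522 -520 -524 -522  -71  -70  -69  -69 -520 -522 -525 -523 -523 -523
0.30 -526 -526 -527   12   13   13   14    3    4    2    3    3    4    3    3    3    2    2    1
0.35 -527 -529  -10   13   14   13   25    5   24   32   36   23   23    3    4    4   88    4    4
0.40  -10  -10  -10   13   14   29   27    4   37   39   38  280   23   60   88    4   87    3    2
0.45  -10  -10  -10   11   28   29   14   12   23   23  290  605   22   19   20   21    3    4    2
0.50  -10  -10  -10    3  252  252   13   14   46   47  282  287  690   20   19   19   88   87    2
0.55  -10  -10  -10    0  287  286  207  206   46  278  283   23  709  704   20   20   64   62    2
0.60  -10  -10  -10  -10  286  285  165  203   23  285  285  274   17   20    4   70    3    3    3
0.65  269  269  269  269  269  269  405  407  443  520  405  477  483  486  487  486  273  272  499
0.70  269  269  269  269  269  269  291  409  413  415  421  473  475  479  480  484  454  467  492
302 ((542.3932495117188, 213.24749755859375), (85.01525115966797, 95.01527404785156), 84.8453140258789)
208 ((541.735107421875, 213.17556762695312), (86.2671890258789, 96.20075225830078), 84.29254150390625)
7 [0.4287 0.2168] 0.0888219586047958
187 [0.4287 0.2157] 0.08598735633489185
9 [0.4007 0.3293] 0.08855696202548491
206 [0.4009 0.3281] 0.08656893024560552
28 [0.5384 0.3408] 0.08803385972839739
198 [0.5387 0.3396] 0.08613505742937216
```

View pics/b.png

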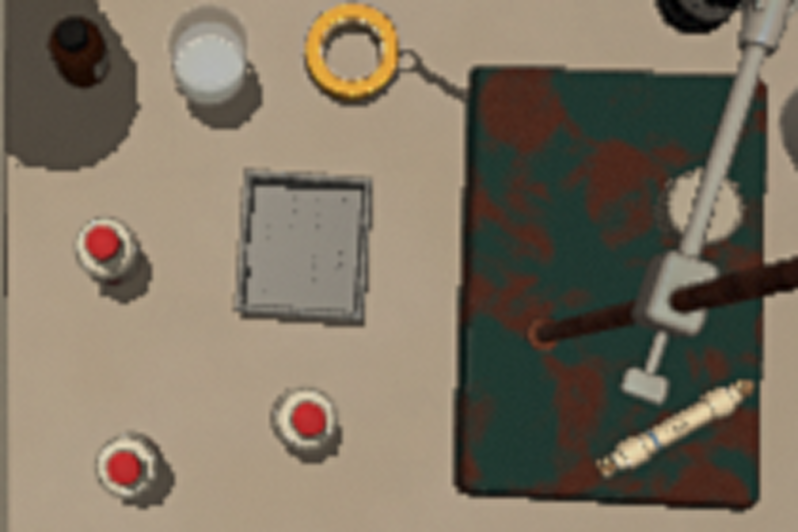

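Run:
```python
from h import *
t=np.load("top.npz");s=np.load("scene.npz")
for c in(t,s):
    q=c["P"][c["d"]>0];q=q[(q[:,2]>.1)&(q[:,0]>.3)&(q[:,0]<.53)&(q[:,1]>-.1)&(q[:,1]<.2)]
    for z in np.arange(.1,.8,.05):
        k=q[abs(q[:,2]-z-.025)<.025]
        if len(k):print(round(z,2),len(k),k.min(0).round(3),k.max(0).round(3))
```

```text
0.1 36 [0.474 0.06  0.1  ] [0.486 0.068 0.148]
0.15 41 [0.474 0.062 0.151] [0.486 0.068 0.198]
0.2 32 [0.474 0.061 0.202] [0.485 0.068 0.234]
0.25 522 [0.435 0.04  0.263] [0.529 0.086 0.299]
0.3 86 [0.474 0.06  0.3  ] [0.486 0.068 0.349]
0.35 111 [0.474 0.061 0.35 ] [0.486 0.068 0.4  ]
0.4 152 [0.474 0.06  0.4  ] [0.486 0.068 0.45 ]
0.45 209 [0.474 0.06  0.451] [0.486 0.068 0.5  ]
0.5 311 [0.474 0.06  0.5  ] [0.486 0.068 0.55 ]
0.55 472 [0.474 0.06  0.55 ] [0.486 0.068 0.6  ]
0.6 35 [0.476 0.065 0.6  ] [0.485 0.068 0.605]
0.1 80 [0.473 0.058 0.1  ] [0.487 0.068 0.15 ]
0.15 86 [0.473 0.057 0.15 ] [0.485 0.069 0.199]
0.2 94 [0.474 0.055 0.201] [0.487 0.068 0.249]
0.25 291 [0.435 0.043 0.25 ] [0.53  0.086 0.3  ]
0.3 115 [0.473 0.056 0.3  ] [0.486 0.069 0.35 ]
0.35 132 [0.473 0.055 0.35 ] [0.486 0.069 0.399]
0.4 144 [0.473 0.056 0.4  ] [0.486 0.068 0.45 ]
0.45 4 [0.473 0.062 0.45 ] [0.479 0.069 0.45 ]
```

Call:
play_rows(commands=[[0, 0, -55, 0.13, 1], [0, 0, -55, 0.129, 1], [-43, -37, 0, 0, 1], [-43, -37, 0, 0, 1], [-43, -37, 0, 0, 1]])

```text
time: 0.72
ee_pos: [0.2462, -0.3771, 0.3409]
ee_rot: [180.0, 0.0, -90.0]
contact_force: [0.8, -0.9, 0.2]
width: 0.0852
```

Call:
play_rows(commands=[[-43, -37, 0, 0, 1], [-43, -37, 0, 0, 1], [-43, -37, 0, 0, 1], [0, 0, 0, 0, 1]])

```text
time: 1.23
ee_pos: [0.3581, -0.2469, 0.341]
ee_rot: [180.0, 0.0, -89.7]
contact_force: [-0.2, -0.3, 0.1]
width: 0.0853
```

Call:
play_rows(commands=[[-50, 0, 0, 0, 1], [-50, 0, 0, 0, 1], [-50, 0, 0, 0, 1], [-50, 0, 0, 0, 1], [-50, 0, 0, 0, 1]])

```text
time: 1.85
ee_pos: [0.3561, 0.0012, 0.3411]
ee_rot: [180.0, -0.0, -90.1]
contact_force: [0.5, -0.2, 0.3]
width: 0.0857
```

Call:
play_rows(commands=[[-50, 0, 0, 0, 1], [-50, 0, 0, 0, 1], [-50, 0, 0, 0, 1], [-50, -35, 0, 0, 1], [-13, -35, 0, 0, 1]])

```text
time: 2.48
ee_pos: [0.4272, 0.2152, 0.3407]
ee_rot: [180.0, -0.0, -89.9]
contact_force: [-0.0, 0.1, 0.5]
width: 0.0855
```

Call:
play_rows(commands=[[0, 0, 60, 0, 1], [0, 0, 60, 0, 1], [0, 0, 40, 0, 1], [0, 0, 0, 0, 1]])

```text
time: 2.98
ee_pos: [0.4252, 0.2119, 0.178]
ee_rot: [179.6, -0.2, -90.1]
contact_force: [-0.2, 0.3, -0.2]
width: 0.0853
```

Run:
```python
from h import *
for i in range(2):
    s=sensors.get_state();print(s["time"],s["ee_pos"],s["ee_rot"])
    im,d,P=cloud("wrist")
cv2.imwrite("pics/w.png",im)
q=P[d>0]
b,g,r=[im[...,k].astype(int) for k in range(3)]
m=((r>110)&(r>2*g)&(r>2*b)).astype(np.uint8)
n,l,st,c=cv2.connectedComponentsWithStats(m)
for k in range(1,n):
    if st[k,4]>30:
        w=P[(l==k)&(d>0)];w=w[w[:,2]>w[:,2].max()-.006];print(st[k],(w.max(0)+w.min(0))/2,w.mean(0),w.max(0))
```

```text
2.975 [0.42521525 0.21192096 0.17800415] [ 1.79614406e+02 -1.75810535e-01 -9.00774355e+01]
3.025 [0.42648467 0.21261999 0.18106507] [ 1.79896517e+02 -5.73061979e-02 -9.00658974e+01]
[ 78  38  28  30 612] [0.5392367  0.34084058 0.0878295 ] [0.5393171  0.34035574 0.0879233 ] [0.54956511 0.35124475 0.09044954]
[238 173  23  25 466] [0.43038215 0.21696556 0.08707245] [0.43044701 0.21676837 0.08739654] [0.44050681 0.2268925  0.08982817]
[117 201  28  26 479] [0.40247043 0.32881659 0.0865617 ] [0.40274748 0.32862877 0.08742496] [0.41317154 0.33952716 0.08948255]
```

View pics/w.png

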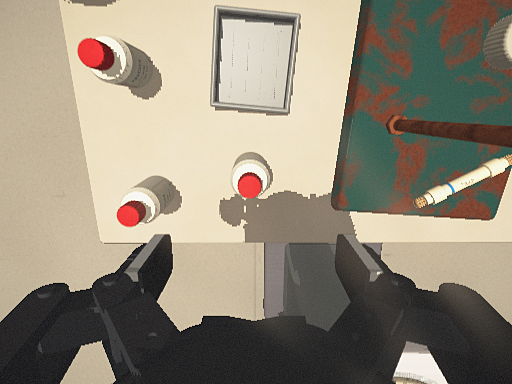

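The wrist view shows cap A between the fingers at pixel (249,185), with the other caps at (95,53) and (131,214). The cloud positions agree to within 2 mm. Next I'll descend on A.

Call:
play_rows(commands=[[-3, -3, 40, 0, 1], [0, 0, 45, 0, 1], [0, 0, 45, 0, 1], [0, 0, 25, 0, 1], [0, 0, 0, 0, 1]], grip_force=45)

```text
time: 3.7
ee_pos: [0.4301, 0.2163, 0.0268]
ee_rot: [180.0, -0.0, -90.0]
contact_force: [-0.2, 0.1, 0.5]
width: 0.0854
```

Call:
play_rows(commands=[[0, 0, 0, 0, -1], [0, 0, 0, 0, -1], [0, 0, 0, 0, -1], [0, 0, 0, 0, -1], [0, 0, 0, 0, -1]])

```text
time: 4.32
ee_pos: [0.4306, 0.2168, 0.028]
ee_rot: [-179.8, 0.1, -90.0]
contact_force: [-0.6, -0.6, 6.6]
width: 0.0391
```

Call:
play_rows(commands=[[0, 0, 0, 0, -1], [0, 0, -10, 0, -1], [0, 0, -15, 0, -1], [0, 0, 0, 0, -1], [0, 0, 0, 0, -1]])

```text
time: 4.95
ee_pos: [0.4295, 0.2164, 0.0513]
ee_rot: [-180.0, -0.0, -90.0]
contact_force: [0.5, 0.5, 0.5]
width: 0.0392
```

Call:
play_rows(commands=[[0, 0, 0, 0, -1], [0, 0, 0, 0, -1], [0, 0, 0, 0, -1], [0, 0, 0, 0, -1]])

```text
time: 5.45
ee_pos: [0.4295, 0.2164, 0.0512]
ee_rot: [180.0, -0.0, -90.0]
contact_force: [0.3, -0.1, -0.7]
width: 0.0385
```

A weighs about 0.5 N, so it is empty. I'll set it back down.

Call:
play_rows(commands=[[0, 0, 10, 0, -1], [0, 0, 9, 0, -1], [0, 0, 5, 0, -1], [0, 0, 0, 0, -1], [0, 0, 0, 0, -1]])

```text
time: 6.08
ee_pos: [0.4294, 0.2163, 0.028]
ee_rot: [180.0, -0.0, -90.0]
contact_force: [-6.4, -2.4, 11.0]
width: 0.0392
```

Call:
play_rows(commands=[[0, 0, 0, 0, 0.2], [0, 0, 0, 0, 0.5], [0, 0, 0, 0, 1], [0, 0, 0, 0, 1], [0, 0, 0, 0, 1]])

```text
time: 6.7
ee_pos: [0.4295, 0.2164, 0.0272]
ee_rot: [180.0, -0.0, -90.0]
contact_force: [0.9, 0.5, 0.7]
width: 0.0853
```

Call:
play_rows(commands=[[0, 0, -40, 0, 1], [0, 0, -45, 0, 1], [0, 0, -45, 0, 1], [0, 0, 0, 0, 1]])

```text
time: 7.2
ee_pos: [0.4314, 0.2172, 0.1614]
ee_rot: [-179.6, 0.2, -90.0]
contact_force: [-0.7, -0.2, 0.5]
width: 0.0852
```

```bash
cat > look.py <<'E'
from h import *
import sys
im,d,P=cloud("wrist");im,d,P=cloud("wrist")
s=sensors.get_state();print(s["time"],s["ee_pos"],s["ee_rot"],s["contact_force"],s["width"])
for nm,(im,d,P) in(("wrist",(im,d,P)),("top",cloud("top")),("scene",cloud("scene"))):
    cv2.imwrite("pics/%s_%s.png"%(nm,sys.argv[1]),im)
    b,g,r=[im[...,k].astype(int) for k in range(3)]
    m=((r>110)&(r>2*g)&(r>2*b)).astype(np.uint8)
    n,l,st,c=cv2.connectedComponentsWithStats(m)
    for k in range(1,n):
        if st[k,4]>30:
            w=P[(l==k)&(d>0)];w=w[(w[:,2]>w[:,2].max()-.006)];print(nm,st[k],w.mean(0).round(4),w.max(0).round(4))
E
python3 look.py 1
```

```text
7.3 [0.42946115 0.21636018 0.1570059 ] [-1.79991964e+02 -3.27477006e-03 -9.00103615e+01] [-0.35007845 -0.5809854  -0.29681517] 0.08509556382692965
wrist [ 68  38  30  32 738] [0.5368 0.3387 0.0832] [0.547  0.3492 0.0856]
wrist [242 184  26  29 572] [0.4272 0.2156 0.0838] [0.4372 0.2256 0.0858]
wrist [111 213  30  29 536] [0.4006 0.3271 0.0837] [0.4105 0.3372 0.086 ]
top [456 120  12  13 100] [ 0.6179 -0.1345  0.1837] [ 0.6179 -0.1345  0.1837]
top [233 170   8   8  53] [0.5373 0.3401 0.0853] [0.5452 0.348  0.0883]
top [238 229   9   9  57] [0.4005 0.3283 0.0855] [0.4088 0.3381 0.0884]
scene [292 179   8  10  63] [0.4261 0.2188 0.0839] [0.4363 0.2269 0.0857]
scene [222 185   8   9  56] [0.5363 0.3426 0.0843] [0.5468 0.3502 0.0864]
scene [ 51 202  17  15 171] [ 1.1591  0.5279 -0.178 ] [ 1.1629  0.5316 -0.1766]
scene [272 206   8  10  67] [0.3992 0.3312 0.0842] [0.4083 0.3398 0.0859]
```

A is back upright in its place. Next is B.

Call:
play_rows(commands=[[-56, 14, 0, 0, 1], [-56, 14, 0, 0, 1], [0, 0, 0, 0, 1], [0, 0, 45, 0, 1], [0, 0, 45, 0, 1]])

```text
time: 8.02
ee_pos: [0.4014, 0.3275, 0.0652]
ee_rot: [180.0, -0.1, -90.0]
contact_force: [0.7, 0.2, -0.3]
width: 0.0856
```

Call:
play_rows(commands=[[0, 0, 40, 0, 1], [0, 0, 0, 0, 1], [0, 0, 0, 0, -1], [0, 0, 0, 0, -1], [0, 0, 0, 0, -1]])

```text
time: 8.65
ee_pos: [0.4026, 0.329, 0.0292]
ee_rot: [-179.8, 0.1, -90.0]
contact_force: [-0.0, 1.4, 5.8]
width: 0.0392
```

Call:
play_rows(commands=[[0, 0, 0, 0, -1], [0, 0, 0, 0, -1], [0, 0, 0, 0, -1]])

```text
time: 9.02
ee_pos: [0.4025, 0.329, 0.0291]
ee_rot: [-179.8, 0.1, -90.0]
contact_force: [-0.9, -0.7, 6.5]
width: 0.0393
```

Call:
play_rows(commands=[[0, 0, -10, 0, -1], [0, 0, -15, 0, -1], [0, 0, 0, 0, -1], [0, 0, 0, 0, -1], [0, 0, 0, 0, -1]])

```text
time: 9.65
ee_pos: [0.4012, 0.3282, 0.0517]
ee_rot: [179.9, -0.0, -90.0]
contact_force: [0.1, 0.3, -3.0]
width: 0.039
```

Call:
play_rows(commands=[[0, 0, 0, 0, -1], [0, 0, 0, 0, -1]])

```text
time: 9.9
ee_pos: [0.4015, 0.3283, 0.052]
ee_rot: [180.0, -0.0, -90.0]
contact_force: [0.1, -0.3, -4.5]
width: 0.0391
```

B weighs about 4 N, so it is the full one. I'll carry it to the tray.

Call:
play_rows(commands=[[0, 0, -25, 0, -1], [0, 0, -30, 0, -1], [0, 0, -30, 0, -1], [0, 0, -15, 0, -1], [0, 0, 0, 0, -1]], grip_force=60)

```text
time: 10.52
ee_pos: [0.4019, 0.3287, 0.1529]
ee_rot: [-179.9, 0.1, -90.0]
contact_force: [-0.4, 0.5, -3.5]
width: 0.0386
```

Call:
play_rows(commands=[[15, -18, 0, 0, -1], [25, -30, 0, 0, -1], [25, -30, 0, 0, -1], [25, -30, 0, 0, -1], [15, -20, 0, 0, -1]])

```text
time: 11.15
ee_pos: [0.53, 0.2218, 0.1499]
ee_rot: [179.8, -0.1, -90.1]
contact_force: [-0.1, 0.3, -2.9]
width: 0.0388
```

Call:
play_rows(commands=[[10, -12, 0, 0, -1], [0, 0, 0, 0, -1], [0, 0, 0, 0, -1]])

```text
time: 11.52
ee_pos: [0.5408, 0.214, 0.1519]
ee_rot: [179.9, -0.0, -90.0]
contact_force: [-0.3, -0.4, -3.2]
width: 0.0386
```

```bash
python3 look.py 2
```

```text
11.625 [0.54090093 0.21414352 0.15223122] [ 1.79989075e+02  2.72494445e-03 -8.99436617e+01] [ 0.40556861 -0.38016731 -3.12526823] 0.03888427327796147
wrist [ 84 185  34  29 618] [0.5393 0.3391 0.0857] [0.5491 0.3495 0.0876]
wrist [ 225  282   58   38 1585] [0.5414 0.214  0.2086] [0.5501 0.2249 0.2104]
top [456 120  12  13 100] [ 0.6179 -0.1347  0.1796] [ 0.6182 -0.1342  0.1823]
top [233 170   8   8  52] [0.5371 0.34   0.0855] [0.545  0.3479 0.0876]
scene [309  88   9   7  44] [ 0.6139 -0.1332  0.1636] [ 0.6269 -0.122   0.1667]
scene [292 180   8   9  51] [0.4251 0.2193 0.084 ] [0.4348 0.2272 0.0857]
scene [222 184   8  10  55] [0.5369 0.3422 0.0841] [0.5469 0.3506 0.0861]
scene [ 51 202  17  15 169] [ 1.1588  0.528  -0.1778] [ 1.1617  0.5322 -0.1757]
```

View pics/wrist_2.png

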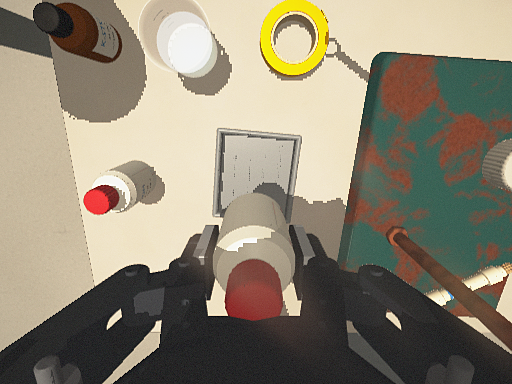

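The wrist view shows the bottle held upright with its cap at (253,290), over the tray centred near (258,170). Its foot is about 123 mm up, so I'll lower it about 120 mm.

Call:
play_rows(commands=[[0, 0, 30, 0, -1], [0, 0, 35, 0, -1], [0, 0, 30, 0, -1], [0, 0, 14, 0, -1], [0, 0, 0, 0, -1]])

```text
time: 12.35
ee_pos: [0.5411, 0.2135, 0.0428]
ee_rot: [179.9, -0.0, -90.0]
contact_force: [-0.2, 0.4, -3.3]
width: 0.0392
```

Call:
play_rows(commands=[[0, 0, 5, 0, -1], [0, 0, 3, 0, -1], [0, 0, 2, 0, -1], [0, 0, 0, 0, -1]])

```text
time: 12.85
ee_pos: [0.5415, 0.2133, 0.0333]
ee_rot: [-180.0, -0.0, -90.0]
contact_force: [1.1, -0.2, -2.6]
width: 0.0393
```

Call:
play_rows(commands=[[0, 0, 2, 0, -1], [0, 0, 0, 0, -1], [0, 0, 0, 0, -1]])

```text
time: 13.22
ee_pos: [0.5419, 0.2135, 0.0323]
ee_rot: [-179.9, 0.0, -90.0]
contact_force: [-3.9, -1.4, 5.8]
width: 0.0387
```

The bottle has touched down on the tray floor, so I'll release it and rise.

Call:
play_rows(commands=[[0, 0, 0, 0, 0.2], [0, 0, 0, 0, 0.5], [0, 0, 0, 0, 1], [0, 0, 0, 0, 1], [0, 0, 0, 0, 1]])

```text
time: 13.85
ee_pos: [0.5415, 0.2134, 0.0312]
ee_rot: [180.0, -0.0, -90.0]
contact_force: [0.2, 0.1, 0.3]
width: 0.0855
```

Call:
play_rows(commands=[[0, 0, -40, 0, 1], [0, 0, -45, 0, 1], [0, 0, -45, 0, 1], [0, 20, -10, 0, 1], [0, 0, 0, 0, 1]])

```text
time: 14.48
ee_pos: [0.5215, 0.2137, 0.1726]
ee_rot: [-179.9, 0.0, -90.0]
contact_force: [0.9, -0.2, 0.1]
width: 0.0855
```

```bash
python3 look.py 3
```

```text
14.575 [0.52147753 0.21327921 0.17049318] [ 1.79954782e+02 -2.78704092e-02 -9.00033818e+01] [-0.16533768 -0.84800369 -0.09242904] 0.08531274578154559
wrist [241 158  26  27 523] [0.5406 0.213  0.0878] [0.5504 0.2227 0.0903]
wrist [ 93 160  30  26 517] [0.5388 0.3389 0.0848] [0.5489 0.3496 0.0865]
top [456 120  12  13 100] [ 0.6182 -0.1352  0.1786] [ 0.6184 -0.1348  0.1814]
top [233 170   8   8  53] [0.5373 0.34   0.0853] [0.5454 0.348  0.0888]
scene [309  88   9   7  45] [ 0.6138 -0.1325  0.1636] [ 0.6287 -0.122   0.166 ]
scene [257 161   7   9  51] [0.5386 0.2152 0.0869] [0.5496 0.2245 0.0894]
scene [292 180   8   9  51] [0.4254 0.2196 0.0838] [0.4342 0.2275 0.086 ]
scene [222 185   8   9  56] [0.5368 0.3421 0.0841] [0.5468 0.351  0.0863]
scene [ 51 202  17  15 167] [ 1.158   0.5295 -0.175 ] [ 1.1612  0.5325 -0.1736]
```

View pics/wrist_3.png

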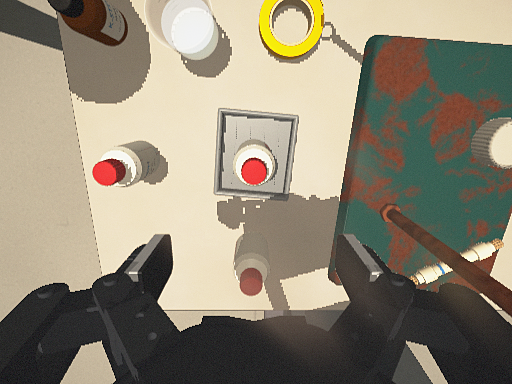

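View pics/scene_3.png

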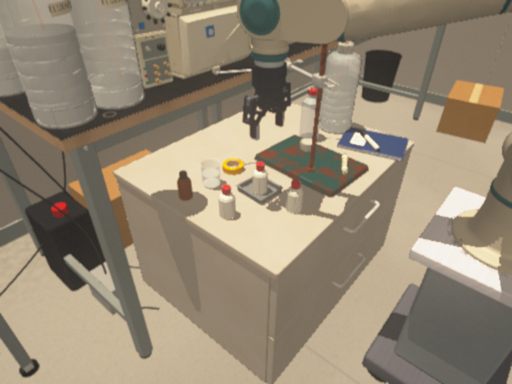

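Both views show all three bottles upright. In the wrist view the full bottle is in the tray at (254,170), A is at (251,270) and C is at (110,170). The gripper is clear of everything.

```bash
python3 -c "
from station import arm;print(arm.sign_off())"
```

```text
the job is handed in; nothing more can be done
None
```

The full bottle is standing upright in the grey tray, and I handed the job in at about 15 s. No verdict was reported.

- **Weighing:** Bottle A read about 0.5 N when lifted, so it was empty, and I set it back where it stood. Bottle B read about 3–4.5 N, so it was the full one. I never lifted bottle C, since only one bottle is full.
- **Full bottle:** It stands at about (0.541, 0.213), and the tray centre is at about (0.542, 0.213). The top of its cap is about 3 mm above the others, which matches the thickness of the tray floor.
- **Empty bottles:** A and C stand upright within a few millimetres of where they started.
- **Gripper:** It is open, at z ≈ 0.17 m and touching nothing. The wrist force is back to noise.

None of the last checks failed. The cameras differed from one another by 2–4 mm, mostly because of calibration and viewing angle.

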